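# Check the skin meter on its reference tiles and show its nose to the camera

## Task

Take the blue hand-held skin meter out of its white cradle and, holding it upright, gently press its nose straight down for a moment on the white reference tile so that the sprung tile sinks about halfway, and then likewise on the yellow one. Then hold the meter up in the air in front of the slanted inspection camera with the red end of its nose 7 cm from the lens, in the middle of the view, and pointing straight into the lens. Finish while still holding it there quite still, touching nothing else with it; leave everything else on the trolley where it is.

Things in the scene. Friction and masses are not known exactly. Their poses are not given: they have to be found in the camera images.
- probe: The skin meter, upright in the cradle, nose down; rigid, 135 mm long, about 120 g. Origin at the end of the nose, z along the meter away from it. Nose: round, grey, red end 13 mm across, widening to 19 mm, z = 0 to 60 mm. Handle: blue, 28 x 28 mm, sides square to its x and y axes, z = 60 to 126 mm; white cap 25 x 25 mm up to 135 mm. Grip the handle across either pair of sides.
- probe_tip (a point): Centre of the red end of the meter's nose (the origin of the meter).
- probe_grip (a point): Point in the middle of the blue handle on the meter's axis, 100 mm from the end of the nose and 35 mm below the top of the cap; a good place to grip.
- cradle: The cradle, fixed: grey foot 80 x 70 x 10 mm, on it a white block 52 x 52 mm, top 72 mm above the trolley, with a 25 mm round hole. The nose hangs in the hole (end 12 mm above the trolley), the handle's lower face rests on the block; lift straight up 65 mm or more to clear. Origin under the middle, z up.
- white_pad_base: Black round housing (56 mm across, 12 mm high, fixed) of the white reference tile. Origin under its middle, on the trolley; z up. It may stand on either side of the yellow one.
- white_pad_top (a point): Centre of the top face of the white tile, a disc 40 mm across whose top is 24 mm above the trolley when free.
- white_pad (a joint): How far the white tile is pressed down: 0 free, 0.008 m fully down. Spring: starts to move at about 1.5 N, about 3 N at 4 mm, 5 N fully down, then a hard stop. A press of 3 mm or more, kept for a fifth of a second, counts.
- yellow_pad_base: Black round housing of the yellow reference tile, same as the white one's.
- yellow_pad_top (a point): Centre of the top face of the yellow tile, a disc 40 mm across whose top is 24 mm above the trolley when free.
- yellow_pad (a joint): How far the yellow tile is pressed down, same as for the white one.
- viewer: Stand of the inspection camera, fixed: dark round foot 84 mm across and 13 mm high, short post and fork. Origin under the foot's middle, z up.
- viewer_head: The camera: white cylinder with a black and white light ring 48 mm across round the lens, about 0.09 m above the trolley. Origin in the middle of the lens's front face; its z axis is the direction of view, which slants up 60 degrees above the level, roughly towards the robot (30 degrees from vertical).
- focus (a point): The point in the air where the end of the nose is to be held: on the camera's line of view, 70 mm in front of the lens (about 0.147 m above the trolley).
- gel_pump: Pump bottle of gel, 62 x 79 x 194 mm, fixed at the back left of the trolley; origin under its middle. Leave alone.
- ointment_jar: Small blue jar, 36 x 36 x 53 mm, loose, origin under its middle. Leave alone.
- tape_roll: White roll of tape lying flat, 69 x 69 x 25 mm, loose, origin under its middle. Leave alone.
- forceps: Steel forceps lying on the trolley, 20 x 137 x 10 mm (long along its y axis), loose, origin under its middle. Leave alone.
- gauze_pack: Flat white pack, 86 x 59 x 13 mm, loose, origin under its middle. Leave alone.
- brown_bottle: Brown bottle with white cap, 46 x 46 x 129 mm, loose, at the back right, origin under its middle. Leave alone.
- dark_bottle: Dark blue bottle with white cap, 42 x 42 x 116 mm, loose, at the right, origin under its middle. Leave alone.

How it is judged:
On the way, in this order (a step that is already met when the one before it is completed fails the run):
1. the meter is lifted out of the cradle in the fingers (z of probe_tip in the frame of cradle above 0.074 m and contact force between the fingers and probe above 0.5 N), for 0.1 s.
2. the nose presses the white tile down by 3 mm or more, meter upright within 15 degrees (value of joint white_pad above 0.003 m and contact force between probe and white_pad_base above 0.5 N and horizontal distance between probe_tip and white_pad_top below 0.02 m and angle between probe's own z axis and vertical below 0.26 rad), for 0.2 s.
3. then the nose presses the yellow tile down by 3 mm or more, meter upright within 15 degrees (value of joint yellow_pad above 0.003 m and contact force between probe and yellow_pad_base above 0.5 N and horizontal distance between probe_tip and yellow_pad_top below 0.02 m and angle between probe's own z axis and vertical below 0.26 rad), for 0.2 s.
At the end, for the whole second after the job is handed in: The fingers hold the meter still in the air, nose end within 20 mm of the point 70 mm before the lens, axis within 0.2 rad of the line of view; it touches neither camera nor cradle, both tiles are free, no bystander has moved 30 mm (distance between probe_tip and focus below 0.02 m and angle between the z axis of probe and the z axis of viewer_head, either way round below 0.2 rad and height (world z) of probe_tip above 0.11 m and contact force between the fingers and probe above 0.5 N and contact force between probe and viewer below 0.1 N and contact force between probe and cradle below 0.1 N and linear speed of probe below 0.03 m/s and angular speed of probe below 0.3 rad/s and value of joint each of white_pad, yellow_pad below 0.002 m and distance of each of ointment_jar, tape_roll, forceps, gauze_pack, brown_bottle, dark_bottle from where it was at the start of the episode below 0.03 m); the arm keeps its last pose, push and grip.
It fails at once if a tile is pressed with more than 30 N (contact force between probe and white_pad_base above 30 N or contact force between probe and yellow_pad_base above 30 N).
It fails at once if a bystander is knocked about (moved more than 30 mm) (distance of any of ointment_jar, tape_roll, forceps, gauze_pack, brown_bottle, dark_bottle from where it was at the start of the episode above 0.03 m).
It also fails if it takes over 43 s, if anything falls off the work surface, if the arm or the gripper's body presses on something with over 40 N, if the wrist force passes 120 N, or if a joint passes its speed limit or range.

## Robot

A 7-joint arm with a two-finger parallel gripper is mounted at the origin on a cart in front of the work surface, level with it; the furniture and walls round the work are solid. World frame = base frame: x ahead of the robot, y to its left, z up, the work surface at z = 0. Lengths are in m, angles in rad, forces in N, time in s.
With the tool pointing down it reaches from about 0.4 to 0.85 m from the base axis. Payload 4.5 kg.
Tool frame: the origin (TCP) lies at the very end of the fingers, on their centre line; the grasp point (between the pads) lies 19 mm behind it (r.grip_point_offset is the distance from the TCP to the grasp point, in m); z points along the fingers, y is the line along which they close (so a half turn about z gives the same grasp; the last joint's range is limited). The gripper opens to 88 mm and grips with 3 to 60 N. Pads are 18 mm wide; open, the fingers measure 123 mm over their backs; the gripper's body (75 mm by 187 mm) begins 45 mm behind the grasp point.
Start: joints at [-1.129, 0.689, -0.195, 1.565, 0.157, 0.902, -0.215], TCP at [0.248, 0.574, 0.239] pointing down, gripper open.
Joint ranges: [-3.01, 3.01], [-0.46, 2.08], [-1.47, 1.51], [0.13, 2.56], [-1, 4.14], [0.04, 2.09], [-2.66, 2.66]. Speed limits (rad/s): [2.57, 2.57, 3.14, 3.14, 3.14, 3.14, 3.14].

## Interface

Orientations are given as a unit quaternion [x, y, z, w].
In Python, from plant import r gives the robot as it stands.
- The arm moves only by the tool carry_out, never from a script. Its argument "rows" is a list of rows, each a list of 3 entries, a list of its own where there are three numbers: the shift along the tool's x, y, z in cm, then the turn, a rotation vector about the tool's x, y, z in degrees, then the closure, from 0 (fully open) to 1 (shut). A call has 1 to 12 rows; each row is the pose to reach, as a shift and turn from the pose commanded when the call began, along the tool's axes at that moment; what a row does not reach only later rows make up. A row lasts 1/10 s, in which the tool goes at most 50 mm and 8.59 degrees, less where a joint would pass 70% of its speed; a pose out of reach is approached as far as the arm can. A call with a gripper value outside its range is refused whole. The fingers move at their own pace and stop on an object; "newtons" is the grip in N (left out, the last holds). Time passes only in rows, so rows that repeat a pose let the fingers close. It gives the time, the measured TCP pose, the force, the opening and the grip force at its end, in the units of the state.
- r.get_state(): the state, without advancing time (a new reading comes with each control period).
- r.snapshot(name): name is "scene" or "side" or "wrist"; returns a dict with "image" (400x640x3 uint8, red, green, blue), "fx", "fy", "cx", "cy" (pixels), "pose" (4x4, takes a point from camera to world coordinates). Camera axes: x right, y up, looking along -z (the intrinsics and any distortion apply to the point x, -y, -z); pixel columns grow to the right and rows downward; lengths in m; the calibration is good to about 2 mm. A picture is of the moment at which its call begins. There is no depth.
- r.finish_job(): hands the job in; it is judged then, once.
The state is a dict: "clock": time; "q": joint angles; "qd": joint speeds; "joint_torque": joint torques, N m; "tool_pos": TCP position; "eef_rot": TCP orientation; "contact_force": force on the tool from outside, world axes, zero at the start; "moment": the same for the moment, N m; "opening": opening from 0.0 (shut) to 1.0 (fully open); "finger_force": force on a finger pad.
Only numpy, scipy, OpenCV 4.12 (cv2) and the standard library are available. Lean on these libraries where they do the work, as an engineer would, in place of code of your own. Each camera call takes 0.05 s, during which the arm holds its last target. There are 200 camera calls.

## Working session

There is one attempt and no reset: what is moved stays moved. The work goes in short steps, Python scripts to look and compute and a tool call to move; the robot and the scene stay as the last step left them, time stands still between calls to the robot, and variables do not carry over. Pictures are saved under pics/ and viewed, at most 10 in all, crops included, and the job is handed in when it is done.

Besides the shell and the picture viewer there is one more tool, called after "Emit:" as name([rows], argument=value, ...), one row to a line, values as JSON. carry_out: Moves the arm, as the interface text tells. Its arguments: {"type":"object","properties":{"rows":{"type":"array"},"newtons":{"type":"number"}},"required":["rows"]}

```bash
ls; mkdir -p pics; python3 - <<'E'
from plant import r
import cv2,pickle
D={}
for n in("scene","side"):
    D[n]=s=r.snapshot(n); cv2.imwrite(f"pics/{n}0.png",s["image"][:,:,::-1]); print(n,{k:v for k,v in s.items() if k!="image"})
pickle.dump(D,open("snap0.pkl","wb"))
print(r.get_state(), r.grip_point_offset)
E
```

```text
pics
scene {'fx': 465.96310569520824, 'fy': 465.96310569520824, 'cx': 324.15770015128743, 'cy': 198.7247097868533, 'pose': array([[ 0.73393505,  0.29497228, -0.6118257 , -0.0597998 ],
       [-0.6789229 ,  0.34521896, -0.64798732, -0.53057879],
       [ 0.02007554,  0.89096309,  0.45363173,  0.58494495],
       [ 0.        ,  0.        ,  0.        ,  1.        ]])}
side {'fx': 388.78393730012243, 'fy': 388.78393730012243, 'cx': 322.7620398922235, 'cy': 204.8362314163266, 'pose': array([[ 0.99266417,  0.07177696, -0.0972929 ,  0.50002622],
       [-0.12077448,  0.62595553, -0.77045   , -0.55182549],
       [ 0.00560047,  0.77654861,  0.63003246,  0.64030124],
       [ 0.        ,  0.        ,  0.        ,  1.        ]])}
{'clock': 0.1, 'q': array([-1.12916695,  0.68991279, -0.19452608,  1.56624186,  0.15734322,
        0.90252047, -0.21509593]), 'qd': array([ 8.42127221e-05, -1.28985652e-03, -2.66824145e-03, -1.51235257e-03,
        5.99460814e-04,  1.25347718e-03, -1.36567856e-03]), 'joint_torque': array([-3.07926348e-03, -5.28495955e+01, -1.27126817e+00, -1.53836900e+01,
       -5.24709548e-02,  1.97768539e-03,  3.94945585e-05]), 'tool_pos': array([0.2477059 , 0.57318976, 0.23798201]), 'eef_rot': array([ 2.02449514e-01,  9.79292338e-01, -8.37925697e-04, -9.43458383e-05]), 'contact_force': array([ 0.08648693, -0.27749392, -0.82563113]), 'moment': array([-0.06869498,  0.00648381, -0.05354659]), 'finger_force': 0.0, 'opening': 0.9976301220305233} 0.0187
```

View pics/scene0.png

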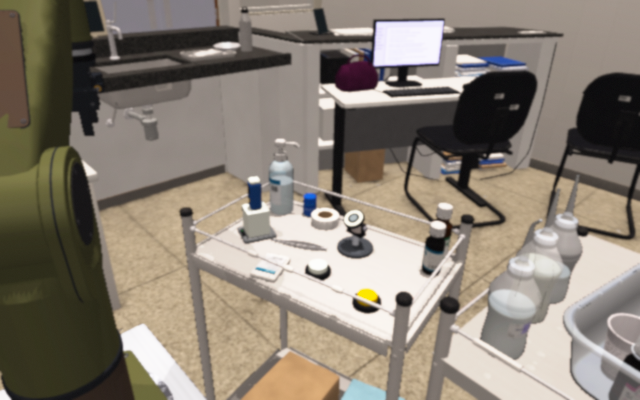

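View pics/side0.png

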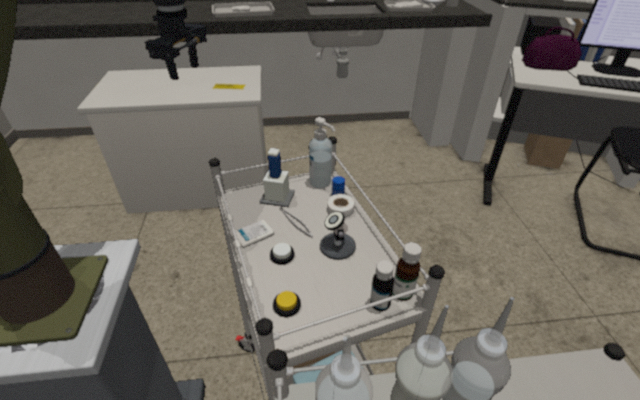

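The scene view shows the probe at (255,193) in the cradle (257,222), the white tile at (318,267), the yellow tile at (367,297), and the viewer head (354,222) over its foot (355,246). In the side view these are at (275,163), (276,188), (282,250), (287,300), (335,220) and (338,245).

```bash
cat > h.py <<'E'
import numpy as np, cv2, pickle
def ray(s,u,v):
    P=s["pose"]; d=P[:3,:3]@np.array([(u-s["cx"])/s["fx"],-(v-s["cy"])/s["fy"],-1]); return P[:3,3],d/np.linalg.norm(d)
def plane(s,u,v,z):
    o,d=ray(s,u,v); return o+d*(z-o[2])/d[2]
def tri(rays):
    A=[np.eye(3)-np.outer(d,d) for o,d in rays]; p=np.linalg.solve(sum(A),sum(a@o for a,(o,d) in zip(A,rays)))
    return p,[np.linalg.norm(a@(p-o)) for a,(o,d) in zip(A,rays)]
def proj(s,p):
    P=s["pose"]; c=P[:3,:3].T@(np.asarray(p)-P[:3,3]); return np.array([s["cx"]+s["fx"]*c[0]/-c[2], s["cy"]+s["fy"]*c[1]/c[2]])
def blob(s,box,f):
    x0,y0,x1,y1=box; h=cv2.cvtColor(s["image"][y0:y1,x0:x1],cv2.COLOR_RGB2HSV).astype(int)
    m=f(h[...,0],h[...,1],h[...,2]).astype(np.uint8); n,l,st,c=cv2.connectedComponentsWithStats(m); i=1+np.argmax(st[1:,4])
    return c[i]+[x0,y0],st[i]+[x0,y0,0,0,0],l==i
E
python3 - <<'E'
from h import *
D=pickle.load(open("snap0.pkl","rb")); A,B=D["scene"],D["side"]
boxes=dict(yellow=((340,275,395,320),(265,280,310,325),lambda h,s,v:(h>18)&(h<38)&(s>120)&(v>80)),
 white=((303,255,335,285),(268,238,298,268),lambda h,s,v:(v>150)),
 handle=((243,172,268,212),(262,148,288,185),lambda h,s,v:(h>95)&(h<130)&(s>110)),
 housing_w=((300,252,336,284),(266,236,300,268),lambda h,s,v:(v<70)),
 housing_y=((345,280,390,316),(268,285,306,320),lambda h,s,v:(v<70)),
 foot=((330,230,380,262),(312,230,362,262),lambda h,s,v:(v<90)),
 block=((235,200,275,242),(258,165,296,208),lambda h,s,v:(v>140)))
for k,(a,b,f) in boxes.items():
    ca,sa,_=blob(A,a,f); cb,sb,_=blob(B,b,f)
    p,e=tri([ray(A,*ca),ray(B,*cb)]); print(k,ca.round(1),sa,cb.round(1),sb,p.round(4),np.round(e,4))
    z=dict(yellow=.022,white=.022).get(k)
    if z: print("   plane",plane(A,*ca,z).round(4),plane(B,*cb,z).round(4))
def crop(s,b,n=6): x0,y0,x1,y1=b; return cv2.resize(s["image"][y0:y1,x0:x1,::-1],(400,300),interpolation=cv2.INTER_CUBIC)
cv2.imwrite("pics/c1.png",np.vstack([np.hstack([crop(A,(215,170,295,230+0)),crop(A,(315,203,395,263))]),np.hstack([crop(B,(235,150,315,210)),crop(B,(300,203,380,263))])]))
E
```

```text
yellow [368.  294.6] [357 289  21  14 187] [286.1 300.2] [276 291  21  19 309] [ 0.4896 -0.0771  0.0218] [0.0011 0.0011]
   plane [ 0.49   -0.0759  0.022 ] [ 0.4896 -0.0787  0.022 ]
white [318.5 268.6] [303 255  32  30 774] [282.8 250.3] [268 238  30  30 610] [0.4887 0.0648 0.0099] [0.0026 0.0026]
   plane [0.4755 0.0487 0.022 ] [0.4888 0.0566 0.022 ]
handle [254.4 195.5] [249 184  11  25 243] [274.5 165.8] [268 155  13  22 204] [0.4816 0.2771 0.1006] [0.0003 0.0003]
housing_w [319.6 274.1] [306 268  24  12  94] [282.  258.3] [271 249  23  15 142] [ 0.4855  0.0553 -0.001 ] [0.0007 0.0007]
housing_y [363.2 307.2] [353 299  24  14 132] [286.7 309.1] [273 296  27  21 205] [ 0.489  -0.0692 -0.0149] [0.0025 0.0025]
foot [353.3 245.7] [339 230  33  28 410] [337.3 245.5] [320 230  35  30 742] [0.6142 0.0803 0.0017] [0.002 0.002]
block [253.6 218.8] [ 235  200   40   42 1260] [292.6 190.2] [289 175   7  33 154] [ 0.5244  0.3423 -0.0152] [0.011 0.011]
```

View pics/c1.png

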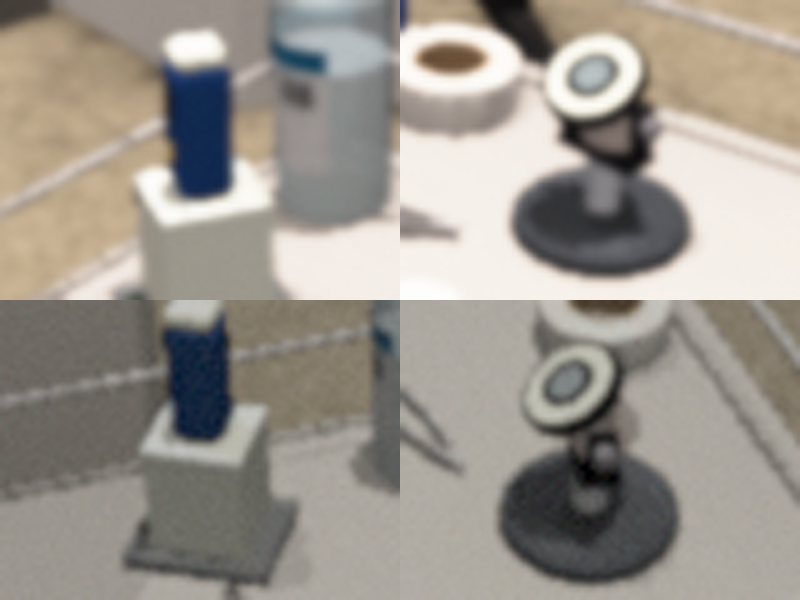

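The crops show the lens centre at scene pixel (353.6,218.0) and side pixel (333.8,219.4). The cradle sides are nearly parallel to the handle sides, and the pump stands behind the probe.

```bash
python3 - <<'E'
from h import *
D=pickle.load(open("snap0.pkl","rb")); A,B=D["scene"],D["side"]
T=lambda n,a,b:print(n,*[np.round(x,4) for x in tri([ray(A,*a),ray(B,*b)])])
T("lens",(353.6,218),(333.8,219.4)); T("knobNL",(186,213),(215,163)); T("knobNR",(404,299),(264.5,327)); T("knobFR",(467,221),(437,272))
f=lambda h,s,v:(v>185)&(s<60)
print("foot A/B",plane(A,315+(601-400)/5,203+222/5,.012).round(4),plane(B,300+(589-400)/5,203+215/5,.012).round(4))
print("pump",plane(A,283,212,0).round(3),plane(B,321,183,0).round(3))
def yaw(s,a,b,z):
    p,q=plane(s,*a,z),plane(s,*b,z); d=(q-p)[:2]; print("edge",np.degrees(np.arctan2(d[1],d[0])).round(1),np.linalg.norm(d).round(4),p[:2].round(3),q[:2].round(3))
c=lambda x,y:(235+x/5,150+(y-300)/5)
yaw(B,c(143,452),c(240,465),.072); yaw(B,c(128,563),c(267,580),0); yaw(B,c(267,572),c(297,505),.01); yaw(B,c(240,465),c(268,405),.072)
c=lambda x,y:(215+x/5,170+y/5)
yaw(A,c(136,175),c(150,215),.072); yaw(A,c(150,214),c(272,208),.072)
w=((308,256,330,284),(272,238,294,264))
for s,b in zip((A,B),w):
    x0,y0,x1,y1=b; g=cv2.cvtColor(s["image"],cv2.COLOR_RGB2GRAY)[y0:y1,x0:x1]; print(b); print(g[::2,::2])
E
```

```text
lens [0.6039 0.0767 0.0826] [0.0005 0.0005]
knobNL [0.3301 0.3186 0.0924] [0.0004 0.0004]
knobNR [ 0.4539 -0.1825  0.0955] [0.0006 0.0006]
knobFR [ 0.7709 -0.102   0.0909] [0.0014 0.0014]
foot A/B [0.602  0.0648 0.012 ] [0.6131 0.0654 0.012 ]
pump [0.595 0.319 0.   ] [0.606 0.328 0.   ]
edge -19.2 0.0507 [0.452 0.257] [0.5  0.24]
edge -17.4 0.0752 [0.438 0.259] [0.509 0.237]
edge 71.1 0.0586 [0.51  0.231] [0.529 0.286]
edge 72.1 0.0542 [0.5  0.24] [0.516 0.292]
edge -115.0 0.0405 [0.464 0.303] [0.447 0.267]
edge -34.7 0.0552 [0.447 0.267] [0.492 0.236]
(308, 256, 330, 284)
[[241 241 242 242 242 242 242 242 242 242 242]
 [242 242 243 245 246 246 246 244 243 242 242]
 [242 246 251 252 253 253 252 251 249 244 242]
 [243 252 253 253 253 253 253 253 253 249 242]
 [221 251 253 253 253 253 253 253 253 247 221]
 [149 242 253 253 253 253 253 253 252 226 120]
 [101 193 240 249 251 252 251 247 225 154  59]
 [ 74 138 169 186 205 213 201 178 151 108  43]
 [ 37  79 125 147 154 154 149 134 101  55  31]
 [ 98  53  52  75  91  94  84  60  36  24  32]
 [215 197 129  64  34  28  25  22  19  25  98]
 [200 208 218 196 146  90  37  22  52 128 212]
 [236 226 206 204 217 213 171 145 187 234 241]
 [243 243 241 235 225 211 212 229 237 243 243]]
(272, 238, 294, 264)
[[170 171 171 170 170 171 171 168 173 170 172]
 [169 170 172 171 172 171 172 173 171 172 171]
 [170 172 171 174 175 179 175 173 172 172 170]
 [172 172 183 191 192 194 192 190 181 169 173]
 [169 182 194 194 195 193 191 193 193 144 155]
 [130 190 193 195 195 193 194 194 196 148  90]
 [ 99 193 193 194 195 196 194 194 193 138  38]
 [ 65 168 192 194 194 194 197 193 164  97  26]
 [ 36 106 153 176 184 184 176 148 114  66  27]
 [ 24  67 102 112 122 119 118 102  83  29  15]
 [ 12  34  53  76  89  87  79  56  36  22  45]
 [ 51   8  28  29  31  34  25  24   5  36 120]
 [132  64  12   8  23   3   4   9  67 127 165]]
```

Emit:
carry_out([
  [[-33.2, -17.9, 0], [0, 0, -5], 0],
  [[-33.2, -17.9, 0], [0, 0, -5], 0],
  [[-33.2, -17.9, 0], [0, 0, -5], 0],
  [[-33.2, -17.9, 0], [0, 0, -5], 0],
  [[-33.2, -17.9, 0], [0, 0, -5], 0],
  [[-33.2, -17.9, 0], [0, 0, -5], 0],
  [[-33.2, -17.9, 0], [0, 0, -5], 0],
  [[-33.2, -17.9, 0], [0, 0, -5], 0],
  [[-33.2, -17.9, 0], [0, 0, -5], 0],
  [[-33.2, -17.9, 0], [0, 0, -5], 0],
  [[-33.2, -17.9, 0], [0, 0, -5], 0],
  [[-33.2, -17.9, 0], [0, 0, -5], 0],
])

```text
clock: 1.3
tool_pos: [0.4805, 0.2795, 0.2387]
eef_rot: [0.158, 0.987, 0.0, -0.0]
contact_force: [-0.0, -0.8, -0.0]
opening: 0.999
finger_force: 0.0
```

```bash
python3 - <<'E'
from h import *
from plant import r
s=r.snapshot("wrist"); pickle.dump(s,open("w1.pkl","wb")); cv2.imwrite("pics/w1.png",s["image"][:,:,::-1])
t=r.get_state(); print(t["clock"],t["tool_pos"],t["eef_rot"],s["pose"],s["fx"])
D=pickle.load(open("snap0.pkl","rb")); A,B=D["scene"],D["side"]
print(tri([ray(A,318,264),ray(B,281,248.5)]), plane(A,318,264,.024),plane(B,281,248.5,.024))
for n,p in dict(cap=(.4816,.277,.147),block=(.4816,.277,.072),white=(.486,.06,.024),lens=(.604,.077,.086)).items(): print(n,proj(s,p).round(1))
E
```

```text
1.35 [0.48063797 0.27926619 0.23873384] [ 1.58164332e-01  9.87412730e-01  2.75916458e-04 -2.60228766e-04] [[ 3.12059201e-01 -9.16155045e-01 -2.51553154e-01  4.15720431e-01]
 [ 9.50062361e-01  3.01131177e-01  8.18628379e-02  3.01381719e-01]
 [ 7.51445219e-04 -2.64537235e-01  9.64375179e-01  3.86010278e-01]
 [ 0.00000000e+00  0.00000000e+00  0.00000000e+00  1.00000000e+00]] 287.39559449498336
(array([0.4850841 , 0.06101022, 0.02290089]), [np.float64(0.00035618355940903097), np.float64(0.0003561835594090972)]) [0.48379055 0.05933809 0.024     ] [0.48508986 0.06041997 0.024     ]
cap [322.5 202.3]
block [323.1 183.4]
white [171.3 227.9]
lens [200.5 327.2]
```

View pics/w1.png

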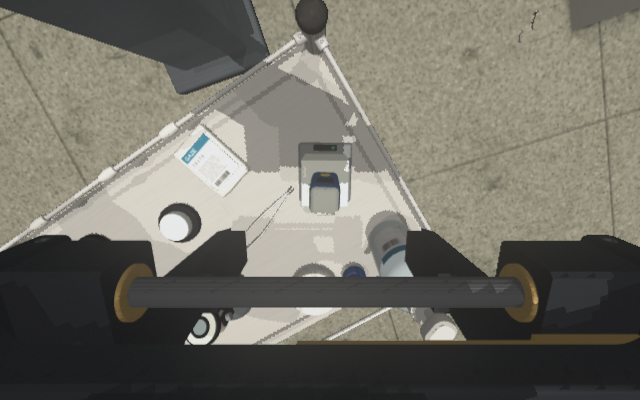

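The wrist view shows the cap at about (325,198), with the cradle square to the image, the white tile at (174,222) and the lens at (202,326). All of these sit close to the predictions.

```bash
python3 - <<'E'
from h import *
s=pickle.load(open("w1.pkl","rb")); g=cv2.cvtColor(s["image"],cv2.COLOR_RGB2GRAY)
print(g[200,300:356:2]); print(g[164:224:2,325])
c,st,_=blob(s,(150,195,210,250),lambda h,S,v:(v>190)); print(c,st,plane(s,*c,.024))
for u,v in((325,198),): print(plane(s,u,v,.147))
cv2.imwrite("pics/c2.png",cv2.resize(s["image"][135:235,280:370,::-1],(540,600),interpolation=cv2.INTER_CUBIC))
E
```

```text
[143 229 233 232 232 106 150 162 162 162 163 162 162 162 163 163 162 162
 155 121 224 233 233 233 147 208 213 212]
[161 161 162 162  93 105  86  58  59  65  72  88 138 158 162 163 163 164
 162 162 163 161 162 161 186 200 212 212 212 208]
[177.35375577 221.89257239] [ 150  195   60   55 2383] [0.48079809 0.07154904 0.024     ]
[0.47859623 0.2803138  0.147     ]
```

View pics/c2.png

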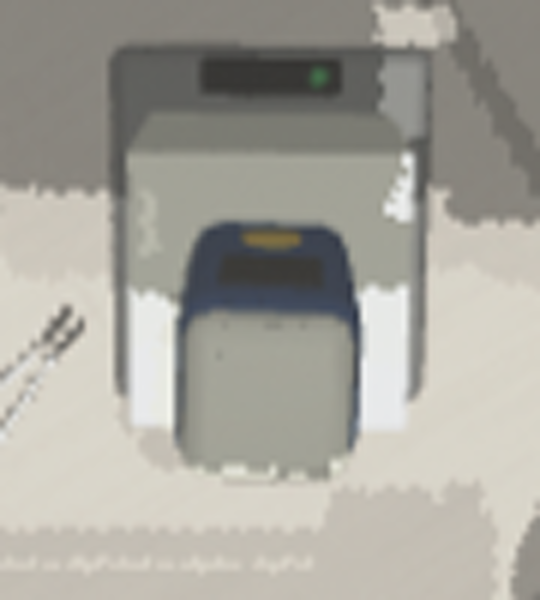

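The crop puts the cap centre at (325,200.8), within 1 mm of the tool axis, so I go straight down and grip.

Emit:
carry_out([
  [[0, 0, 5], [0, 0, 0], 0],
  [[0, 0, 9], [0, 0, 0], 0],
  [[0, 0, 12], [0, 0, 0], 0],
  [[0, 0, 14], [0, 0, 0], 0],
  [[0, 0, 14.5], [0, 0, 0], 0],
  [[0, 0, 14.5], [0, 0, 0], 0],
  [[0, 0, 14.5], [0, 0, 0], 0.6],
  [[0, 0, 14.5], [0, 0, 0], 1],
  [[0, 0, 14.5], [0, 0, 0], 1],
  [[0, 0, 14.5], [0, 0, 0], 1],
  [[0, 0, 14.5], [0, 0, 0], 1],
  [[0, 0, 14.5], [0, 0, 0], 1],
], newtons=25)

```text
clock: 2.55
tool_pos: [0.4817, 0.2778, 0.0939]
eef_rot: [0.16, 0.987, 0.0, 0.0]
contact_force: [-0.0, 0.0, -0.3]
opening: 0.483
finger_force: 0.0
```

Now I let the fingers finish closing, then lift.

Emit:
carry_out([
  [[0, 0, 0], [0, 0, 0], 1],
  [[0, 0, 0], [0, 0, 0], 1],
  [[0, 0, 0], [0, 0, 0], 1],
  [[0, 0, 0], [0, 0, 0], 1],
  [[0, 0, 0], [0, 0, 0], 1],
  [[0, 0, 0], [0, 0, 0], 1],
])

```text
clock: 3.15
tool_pos: [0.4817, 0.2778, 0.0937]
eef_rot: [0.16, 0.987, 0.0, -0.0]
contact_force: [-0.7, 1.0, 0.4]
opening: 0.318
finger_force: 24.7
```

Emit:
carry_out([
  [[0, 0, -1], [0, 0, 0], 1],
  [[0, 0, -3], [0, 0, 0], 1],
  [[0, 0, -5], [0, 0, 0], 1],
  [[0, 0, -7], [0, 0, 0], 1],
  [[0, 0, -9], [0, 0, 0], 1],
  [[0, 0, -10], [0, 0, 0], 1],
  [[0, 0, -10], [0, 0, 0], 1],
  [[0, 0, -10], [0, 0, 0], 1],
])

```text
clock: 3.95
tool_pos: [0.4813, 0.2775, 0.1933]
eef_rot: [0.16, 0.987, -0.0, -0.0]
contact_force: [-0.2, 0.6, -1.2]
opening: 0.315
finger_force: 24.8
```

```bash
python3 - <<'E'
from h import *
from plant import r
t=r.get_state(); print(t)
D={n:r.snapshot(n) for n in("scene","side","wrist")}; pickle.dump(D,open("snap1.pkl","wb"))
A,B=D["scene"],D["side"]
tip=t["tool_pos"]+[0,0,-.081]; print("tip pred",proj(A,tip),proj(B,tip))
c=lambda s:cv2.resize(s["image"][:,:,::-1][int(proj(s,tip)[1])-45:int(proj(s,tip)[1])+15,int(proj(s,tip)[0])-40:int(proj(s,tip)[0])+40],(400,300),interpolation=cv2.INTER_CUBIC)
w=cv2.resize(D["wrist"]["image"][:,:,::-1],(480,300)) 
cv2.imwrite("pics/c3.png",np.vstack([np.hstack([c(A),c(B)]),np.hstack([w,np.zeros((300,320,3),np.uint8)])]))
E
```

```text
{'clock': 3.95, 'q': array([-0.45662433,  0.66406122, -0.24828467,  1.82235257,  0.24169549,
        0.6853965 ,  0.40786411]), 'qd': array([-6.83672615e-04,  1.72384206e-02,  3.81814694e-03,  7.97092853e-03,
        9.04076866e-04,  4.48197150e-05,  1.68095652e-03]), 'joint_torque': array([ 2.95177242e-02, -4.98837876e+01, -1.88744791e+00, -1.27304336e+01,
       -3.77067458e-02,  3.13116191e-02,  2.47804965e-03]), 'tool_pos': array([0.48134151, 0.2774631 , 0.19334941]), 'eef_rot': array([ 1.59597819e-01,  9.87182049e-01, -2.86074776e-04, -2.36925432e-04]), 'contact_force': array([-0.15043438,  0.62160804, -1.2078781 ]), 'moment': array([-0.01284303,  0.04646558,  0.01493319]), 'finger_force': 24.753489894792438, 'opening': 0.3146242621201905}
tip pred [254.01794418 191.09374623] [273.98582869 161.62673557]
```

View pics/c3.png

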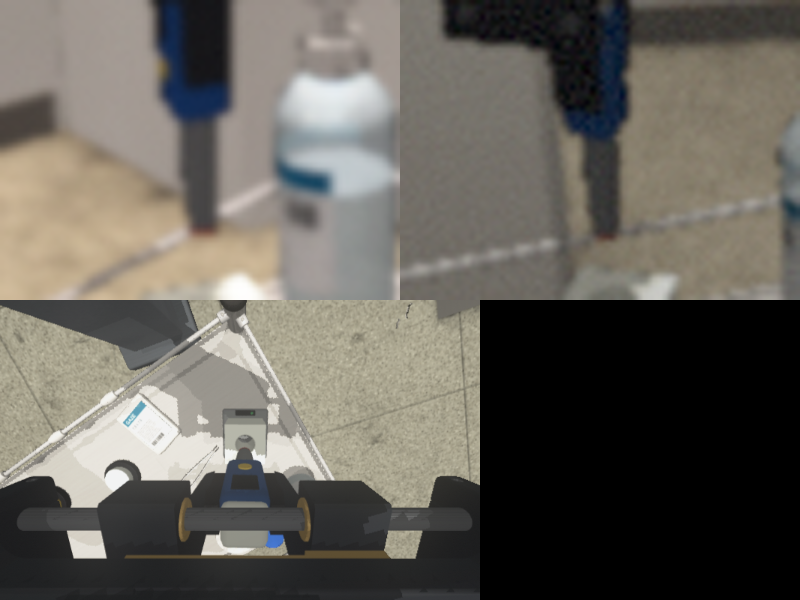

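The meter hangs straight, with its red end at scene pixel (254.6,192.6) and side pixel (274.4,163.2), about 1 mm from prediction. Next I go over the white tile.

Emit:
carry_out([
  [[-1.5, -4.5, 0], [0, 0, 0], 1],
  [[-3, -9, 0], [0, 0, 0], 1],
  [[-4.6, -13.3, 0], [0, 0, 0], 1],
  [[-6, -17.5, 0], [0, 0, 0], 1],
  [[-7.1, -20.5, 0], [0, 0, 0], 1],
  [[-7.1, -20.5, 3], [0, 0, 0], 1],
  [[-7.1, -20.5, 5], [0, 0, 0], 1],
  [[-7.1, -20.5, 5], [0, 0, 0], 1],
  [[-7.1, -20.5, 5], [0, 0, 0], 1],
  [[-7.1, -20.5, 5], [0, 0, 0], 1],
])

```text
clock: 5.1
tool_pos: [0.485, 0.0614, 0.1444]
eef_rot: [0.159, 0.987, 0.0, 0.001]
contact_force: [0.5, -0.6, -1.8]
opening: 0.317
finger_force: 24.8
```

```bash
python3 - <<'E'
from h import *
from plant import r
t=r.get_state(); print(t["tool_pos"],t["contact_force"])
D={n:r.snapshot(n) for n in("scene","side","wrist")}; pickle.dump(D,open("snap2.pkl","wb"))
tip=t["tool_pos"]+[0,0,-.081]; 
def c(s):
    u,v=proj(s,tip).astype(int); print("crop",u-40,v-30); return cv2.resize(s["image"][v-30:v+30,u-40:u+40,::-1],(400,300),interpolation=cv2.INTER_CUBIC)
W=D["wrist"]["image"]
cv2.imwrite("pics/c4.png",np.vstack([np.hstack([c(D["scene"]),c(D["side"])]),np.hstack([cv2.resize(W[:,:,::-1],(480,300)),np.zeros((300,320,3),np.uint8)])]))
for p in((.4845,.06,.024),(.4893,-.078,.024),(.604,.077,.086)): print(proj(D["wrist"],p))
E
```

```text
[0.48496431 0.06140392 0.14437793] [ 0.54073709 -0.55129975 -1.7857947 ]
crop 278 217
crop 239 205
[323.30164973 191.64973421]
[194.60984781 237.91738188]
[386.00920695 332.283825  ]
```

View pics/c4.png

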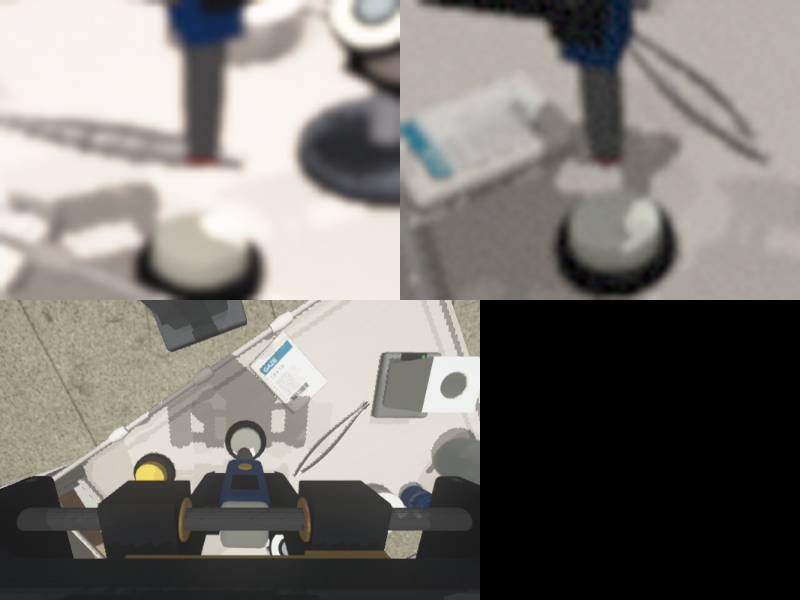

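The wrist view shows the white tile centre at about (327,185), directly under the nose and within 4 mm, and the yellow tile at (201,231). I press down slowly.

Emit:
carry_out([
  [[0, 0, 2], [0, 0, 0], 1],
  [[0, 0, 3], [0, 0, 0], 1],
  [[0, 0, 3.6], [0, 0, 0], 1],
  [[0, 0, 3.6], [0, 0, 0], 1],
  [[0, 0, 3.6], [0, 0, 0], 1],
  [[0, 0, 3.6], [0, 0, 0], 1],
])

```text
clock: 5.85
tool_pos: [0.4848, 0.061, 0.1082]
eef_rot: [0.16, 0.987, 0.0, 0.0]
contact_force: [-0.2, -0.3, -1.2]
opening: 0.318
finger_force: 24.8
```

Emit:
carry_out([
  [[0, 0, 0.2], [0, 0, 0], 1],
  [[0, 0, 0.4], [0, 0, 0], 1],
  [[0, 0, 0.6], [0, 0, 0], 1],
  [[0, 0, 0.6], [0, 0, 0], 1],
  [[0, 0, 0.6], [0, 0, 0], 1],
  [[0, 0, 0.6], [0, 0, 0], 1],
])

```text
clock: 6.45
tool_pos: [0.4848, 0.061, 0.1019]
eef_rot: [0.16, 0.987, 0.0, 0.0]
contact_force: [1.5, 0.6, 1.5]
opening: 0.318
finger_force: 24.8
```

Emit:
carry_out([
  [[0, 0, 0.15], [0, 0, 0], 1],
  [[0, 0, 0.15], [0, 0, 0], 1],
  [[0, 0, 0.15], [0, 0, 0], 1],
  [[0, 0, 0.15], [0, 0, 0], 1],
  [[0, 0, 0.15], [0, 0, 0], 1],
  [[0, 0, 0.15], [0, 0, 0], 1],
])

```text
clock: 7.05
tool_pos: [0.4847, 0.0609, 0.1003]
eef_rot: [0.16, 0.987, 0.0, 0.0]
contact_force: [0.8, 0.0, 2.2]
opening: 0.314
finger_force: 24.8
```

```bash
python3 - <<'E'
from h import *
from plant import r
F=[]
for i in range(4): r.snapshot("side"); F.append(r.get_state()["contact_force"])
print(np.mean(F,0)); D={n:r.snapshot(n) for n in("scene","side")}; pickle.dump(D,open("snap3.pkl","wb")); print(r.get_state()["tool_pos"],r.get_state()["clock"])
D0=pickle.load(open("snap2.pkl","rb"))
for n,b in dict(scene=(300,245,340,290),side=(265,232,302,272)).items():
    for d in(D0,D): 
        g=cv2.cvtColor(d[n]["image"],cv2.COLOR_RGB2GRAY); u=309 if n=="scene" else 274; v0=b[1]
        print(n,g[v0:b[3]:1,u+3])
E
```

```text
[0.97074796 0.07652404 2.46438786]
[0.48464483 0.06094272 0.10025309] 7.35
scene [160 175 166 147 150 191 232 244 246 246 244 241 239 236 230 212 194 188
 188 188 188 188 188 183 175 167 157 132  90  49  42  87 138 162 159 149
 148 154 162 169 171 170 167 158 152]
scene [151 169 159 142 147 184 227 239 239 232 228 227 221 225 225 210 188 174
 176 184 188 189 190 190 190 183 168 140  95  53  59 133 201 222 203 170
 153 150 153 159 165 164 161 156 154]
side [ 60  70  65  78  80 111 150 171 173 171 169 155 140 137 138 136 136 136
 138 136 137 138 129 122 110 101  70  35  22  22  20  40  84 115 121 121
 116 118 113 116]
side [ 41  37  49  61  59  66  73  73  72  81  87  86  71  74  89 107 114 129
 133 134 138 139 138 140 129 107  73  36  14  15   9  39  78 110 125 129
 128 130 128 124]
```

About 3.8 N and 4.7 mm: the white press is done. I go up, across to the yellow tile and down to a position just above it.

Emit:
carry_out([
  [[0, 0, -1.5], [0, 0, 0], 1],
  [[0, 0, -3.5], [0, 0, 0], 1],
  [[-1.5, -4.2, -4.5], [0, 0, 0], 1],
  [[-3, -8.5, -4.5], [0, 0, 0], 1],
  [[-4.5, -12, -4.5], [0, 0, 0], 1],
  [[-4.8, -13.1, -4.5], [0, 0, 0], 1],
  [[-4.8, -13.1, -3], [0, 0, 0], 1],
  [[-4.8, -13.1, -2], [0, 0, 0], 1],
  [[-4.8, -13.1, -2], [0, 0, 0], 1],
  [[-4.8, -13.1, -2], [0, 0, 0], 1],
])

```text
clock: 8.35
tool_pos: [0.4882, -0.0774, 0.1199]
eef_rot: [0.159, 0.987, 0.0, -0.001]
contact_force: [0.7, -0.9, -1.0]
opening: 0.313
finger_force: 24.8
```

```bash
python3 - <<'E'
from h import *
from plant import r
D={n:r.snapshot(n) for n in("scene","side","wrist")}; pickle.dump(D,open("snap4.pkl","wb"))
F=[]
for i in range(2): r.snapshot("side"); F.append(r.get_state()["contact_force"])
t=r.get_state();print(np.mean(F,0),t["tool_pos"],t["clock"])
f=lambda h,s,v:(h>18)&(h<38)&(s>110)&(v>80)
for n,b in dict(scene=(340,265,395,320),side=(265,270,310,325),wrist=(250,130,400,270)).items():
    c,st,_=blob(D[n],b,f); print(n,c,st,plane(D[n],*c,.023))
    q=proj(D[n],t["tool_pos"]+[0,0,-.081]); print(" tip",q)
tip=t["tool_pos"]+[0,0,-.081]
def c(s):
    u,v=proj(s,tip).astype(int); print("crop",u-40,v-30); return cv2.resize(s["image"][v-30:v+30,u-40:u+40,::-1],(400,300),interpolation=cv2.INTER_CUBIC)
W=D["wrist"]["image"]
cv2.imwrite("pics/c5.png",np.vstack([np.hstack([c(D["scene"]),c(D["side"])]),np.hstack([cv2.resize(W[:,:,::-1],(480,300)),np.zeros((300,320,3),np.uint8)])]))
E
```

```text
[-0.54660527  0.01170854 -1.35128581] [ 0.48896061 -0.07827945  0.12056339] 8.6
scene [367.97311828 295.11827957] [357 289  22  14 186] [ 0.48779843 -0.07758971  0.023     ]
 tip [369.21506869 288.01244392]
side [286.4664311  301.09893993] [276 292  21  19 283] [ 0.49016013 -0.08163427  0.023     ]
 tip [285.28950229 294.34026169]
wrist [331.85464098 191.56392294] [ 309  174   44   40 1142] [ 0.48486184 -0.06993484  0.023     ]
 tip [324.22637718 204.10697578]
crop 329 258
crop 245 264
```

View pics/c5.png

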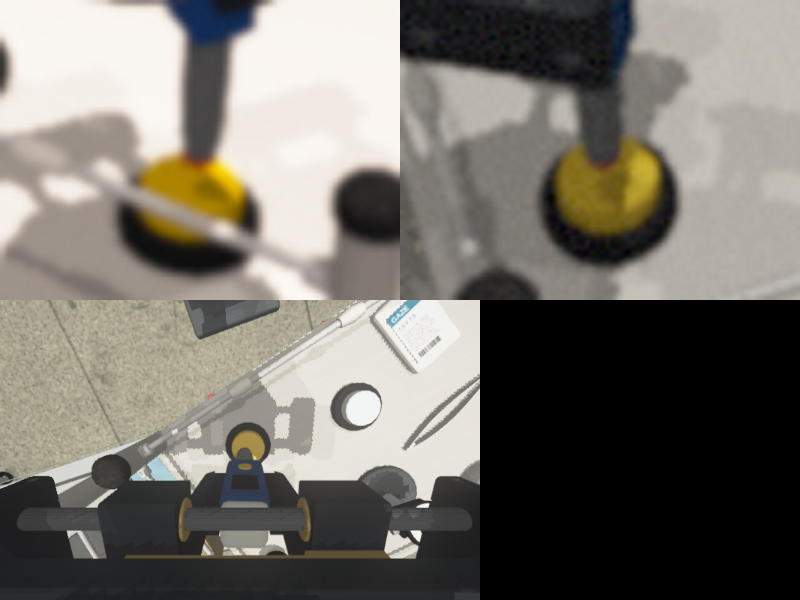

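The nose stands over the yellow tile, within about 5 mm of its centre, and I press likewise.

Emit:
carry_out([
  [[0, 0, 1], [0, 0, 0], 1],
  [[0, 0, 1.4], [0, 0, 0], 1],
  [[0, 0, 1.6], [0, 0, 0], 1],
  [[0, 0, 1.8], [0, 0, 0], 1],
  [[0, 0, 2.0], [0, 0, 0], 1],
  [[0, 0, 2.0], [0, 0, 0], 1],
  [[0, 0, 2.0], [0, 0, 0], 1],
  [[0, 0, 2.0], [0, 0, 0], 1],
  [[0, 0, 2.0], [0, 0, 0], 1],
])

```text
clock: 9.5
tool_pos: [0.4886, -0.0786, 0.1003]
eef_rot: [0.16, 0.987, 0.0, -0.0]
contact_force: [-1.4, -0.1, 2.2]
opening: 0.317
finger_force: 24.8
```

```bash
python3 - <<'E'
from h import *
from plant import r
F=[]
for i in range(5): r.snapshot("side"); F.append(r.get_state()["contact_force"])
t=r.get_state();print(np.mean(F,0),t["tool_pos"],t["clock"])
s=r.snapshot("side"); c,st,_=blob(s,(265,270,310,325),lambda h,s,v:(h>18)&(h<38)&(s>110)&(v>80)); print(c,st)
E
```

```text
[-0.94667464  0.21811668  2.1079578 ] [ 0.48862494 -0.07859387  0.10022567] 9.75
[286.78640777 302.34951456] [277 293  20  18 206]
```

Yellow is pressed by about 4.8 mm at 3.5 N. I rise and move to where the wrist camera can see the viewer.

Emit:
carry_out([
  [[0, 0, -2], [0, 0, 0], 1],
  [[0, 0, -6], [0, 0, 0], 1],
  [[0, 0, -10], [0, 0, 0], 1],
  [[-2, 1, -13], [0, 0, 0], 1],
  [[-5, 3, -15], [0, 0, 0], 1],
  [[-8.5, 4.8, -15], [0, 0, 0], 1],
  [[-8.5, 4.8, -15], [0, 0, 0], 1],
  [[-8.5, 4.8, -15], [0, 0, 0], 1],
  [[-8.5, 4.8, -15], [0, 0, 0], 1],
])

```text
clock: 10.7
tool_pos: [0.5829, -0.0603, 0.2493]
eef_rot: [0.16, 0.987, -0.0, -0.001]
contact_force: [0.2, -0.4, -1.3]
opening: 0.317
finger_force: 24.8
```

```bash
python3 - <<'E'
from h import *
from plant import r
t=r.get_state();print(t["tool_pos"],t["clock"])
s=r.snapshot("wrist"); pickle.dump(s,open("w5.pkl","wb"))
u,v=proj(s,(.604,.077,.084)).round().astype(int); print(u,v)
x0,y0=max(0,min(u-66,640-133)),max(0,min(v-50,300)); print(x0,y0)
cv2.imwrite("pics/w5.png",cv2.resize(s["image"][y0:y0+100,x0:x0+133,::-1],(798,600),interpolation=cv2.INTER_CUBIC))
E
```

```text
[ 0.5829301  -0.06031571  0.2492758 ] 10.7
451 161
385 111
```

View pics/w5.png

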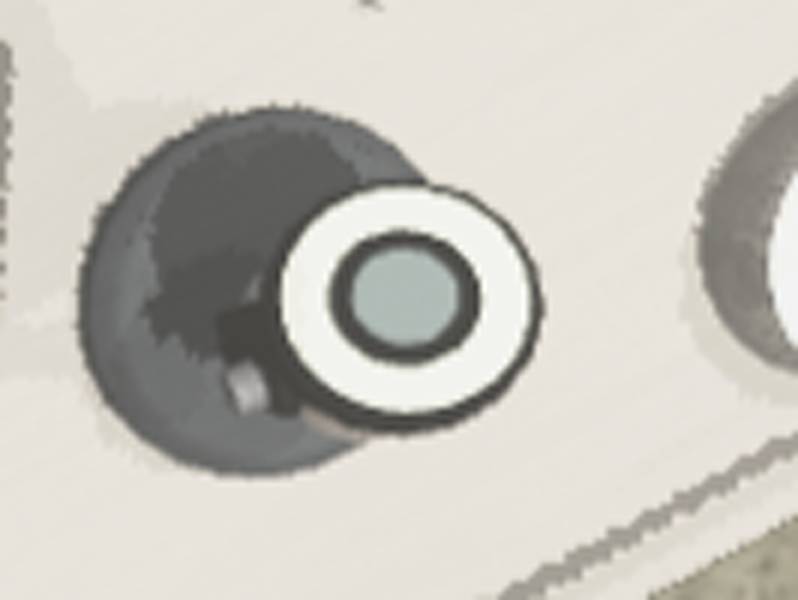

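The wrist crop shows the lens centre at (452.5,160.5), with the white ring about 42 x 38 px and the foot to its left.

```bash
cat > dirn.py <<'E'
from h import *
from scipy.optimize import least_squares
s=pickle.load(open("w5.pkl","rb")); D=pickle.load(open("snap0.pkl","rb")); A,B=D["scene"],D["side"]
L,e=tri([ray(A,353.6,218),ray(B,333.8,219.4),ray(s,452.5,160.5)]); print("lens",L,e)
g=cv2.cvtColor(s["image"],cv2.COLOR_RGB2GRAY)[111:211,385:518]
G=cv2.resize(g,None,fx=6,fy=6,interpolation=cv2.INTER_CUBIC)
cs,_=cv2.findContours((G<160).astype(np.uint8),cv2.RETR_CCOMP,cv2.CHAIN_APPROX_NONE)
for c in cs:
    if len(c)<60: continue
    E=cv2.fitEllipse(c); 
    if np.hypot(E[0][0]-405,E[0][1]-297)>15: continue
    pts=c[:,0]/6.+[385,111]
    def X(p):
        n=np.array([np.sin(p[1])*np.cos(p[0]),np.sin(p[1])*np.sin(p[0]),np.cos(p[1])]); out=[]
        for u in pts[::5]:
            o,d=ray(s,*u); out.append(o+d*((C-o)@n)/(d@n))
        return np.array(out),n
    C=plane(s,*(np.array(E[0])/6+[385,111]),L[2])
    def f(p,t=None):
        x,n=X((p[0],t or p[3])); c=C+p[1]*np.array([np.cos(p[0])*np.cos(t or p[3]),np.sin(p[0])*np.cos(t or p[3]),-np.sin(t or p[3])])+0
        return np.linalg.norm(x-C,axis=1)-p[2]
    for a0 in (1,3,-2.5):
        q=least_squares(lambda p:f(p,np.pi/6),[a0,0,.02]); w=least_squares(f,[a0,0,.02,.5])
        print(np.round(E[0],1),np.round(E[1],1),round(E[2]),"fix30 az",np.degrees(q.x[0]).round(1),"r",q.x[2].round(4),"cost",q.cost*1e6,"| free",np.degrees(w.x[[0,3]]).round(1),w.x[2].round(4),w.cost*1e6)
cf,_=cv2.findContours((G<150).astype(np.uint8),cv2.RETR_EXTERNAL,cv2.CHAIN_APPROX_NONE)
c=max((c for c in cf if c[:,0,0].max()<600),key=len)[:,0]; c=c[c[:,0]<270]; E=cv2.fitEllipse(c.reshape(-1,1,2)); print("foot",E,plane(s,*(np.array(E[0])/6+[385,111]),.008))
E
python3 dirn.py
```

```text
lens [0.60456138 0.07880453 0.08145345] [np.float64(0.0013407991457020112), np.float64(0.00039798250615112016), np.float64(0.0011406987608103304)]
[404.4 297.6] [133.7 151.7] 95 fix30 az 184.5 r 0.0129 cost 1.1392980579817973 | free [  4.5 -30.1] 0.0129 1.1383437304688813
[404.4 297.6] [133.7 151.7] 95 fix30 az 272.9 r 0.0128 cost 3.6490940132481917 | free [184.5  30.1] 0.0129 1.1383437309683848
[404.4 297.6] [133.7 151.7] 95 fix30 az -175.5 r 0.0129 cost 1.1392980717066106 | free [-175.5   30.1] 0.0129 1.1383437311117979
[404.8 296.2] [ 91.1 103. ] 96 fix30 az -87.5 r 0.0087 cost 1.1177856390316496 | free [  3.2 -30. ] 0.0088 0.438415776946377
[404.8 296.2] [ 91.1 103. ] 96 fix30 az 272.5 r 0.0087 cost 1.1177858062881159 | free [183.2  30. ] 0.0088 0.4384157768519724
[404.8 296.2] [ 91.1 103. ] 96 fix30 az -176.8 r 0.0088 cost 0.43841921589402166 | free [-176.8   30. ] 0.0088 0.4384157768504082
[405.4 299.3] [225.6 251. ] 96 fix30 az 182.4 r 0.0217 cost 7.805823614662984 | free [  2.3 -26.7] 0.0216 5.2310872727264845
[405.4 299.3] [225.6 251. ] 96 fix30 az 182.4 r 0.0217 cost 7.805823504893461 | free [182.3  26.7] 0.0216 5.231087273674216
[405.4 299.3] [225.6 251. ] 96 fix30 az -177.6 r 0.0217 cost 7.805823506231651 | free [-177.7   26.7] 0.0216 5.231087276620009
foot ((263.5059814453125, 291.2699279785156), (356.1689758300781, 383.8459167480469), 50.969017028808594) [0.61287612 0.07741804 0.008     ]
```

```bash
cat >> h.py <<'E'
from scipy.spatial.transform import Rotation as R
def plan(st,tcp,v):
    Q=R.from_quat(st["eef_rot"]); z=Q.as_matrix()[:,2]; ax=np.cross(z,-v); w=ax/max(np.linalg.norm(ax),1e-9)*np.arctan2(np.linalg.norm(ax),z@-v)
    return 100*Q.inv().apply(tcp-st["tool_pos"]),np.degrees(Q.inv().apply(w))
def vdir(az): a=np.radians(az); return np.array([np.cos(a)/2,np.sin(a)/2,3**.5/2])
E
python3 - <<'E'
from h import *
from plant import r
s=pickle.load(open("w5.pkl","rb")); print(plane(s,452.5,160.5,.086))
v=vdir(183.5); L=(plane(s,452.5,160.5,.086)+[.6046,.0788,.086])/2; F=L+.07*v; print(L,F); np.save("F.npy",F)
st=r.get_state()
for back in(.08,.03,0): print(back,*[x.round(1) for x in plan(st,F+(.081+back)*v,v)])
E
```

```text
[0.6030057 0.0782408 0.086    ]
[0.60380285 0.0785204  0.086     ] [0.56886813 0.0763837  0.14662178]
0.08 [13.1  9.5 -3.6] [-11.3 -28.   -0. ]
0.03 [10.8 10.5  0.7] [-11.3 -28.   -0. ]
0 [ 9.4 11.   3.3] [-11.3 -28.   -0. ]
```

Emit:
carry_out([
  [[4, 1, -3], [-2, -5, 0], 1],
  [[8, 3, -4], [-4, -10, 0], 1],
  [[11, 6, -4], [-6, -15, 0], 1],
  [[13.1, 9.5, -3.6], [-8, -20, 0], 1],
  [[13.1, 9.5, -3.6], [-9.5, -24, 0], 1],
  [[13.1, 9.5, -3.6], [-11.3, -28, 0], 1],
  [[13.1, 9.5, -3.6], [-11.3, -28, 0], 1],
  [[13.1, 9.5, -3.6], [-11.3, -28, 0], 1],
  [[13.1, 9.5, -3.6], [-11.3, -28, 0], 1],
  [[13.1, 9.5, -3.6], [-11.3, -28, 0], 1],
])

```text
clock: 11.75
tool_pos: [0.4887, 0.0645, 0.2847]
eef_rot: [0.156, 0.955, 0.046, 0.246]
contact_force: [0.9, 0.4, -1.0]
opening: 0.318
finger_force: 24.8
```

```bash
python3 - <<'E'
from h import *
from plant import r
st=r.get_state(); v=vdir(183.5); F=np.load("F.npy"); print(st["clock"],st["q"].round(2),F+.161*v)
print(*[x.round(2) for x in plan(st,F+.081*v,v)])
E
```

```text
11.75 [-0.21  0.33 -0.15  2.36  1.72  0.2  -0.76] [0.48851828 0.0714693  0.28605187]
[0.1  0.87 7.88] [-1.37 -0.51 -0.  ]
```

Emit:
carry_out([
  [[0, 0.7, 2], [-1, -0.5, 0], 1],
  [[0, 0.8, 4], [-1.4, -0.5, 0], 1],
  [[0.1, 0.9, 6], [-1.4, -0.5, 0], 1],
  [[0.1, 0.9, 7], [-1.4, -0.5, 0], 1],
  [[0.1, 0.9, 7.9], [-1.4, -0.5, 0], 1],
  [[0.1, 0.9, 7.9], [-1.4, -0.5, 0], 1],
  [[0.1, 0.9, 7.9], [-1.4, -0.5, 0], 1],
  [[0.1, 0.9, 7.9], [-1.4, -0.5, 0], 1],
])

```text
clock: 12.55
tool_pos: [0.5298, 0.0745, 0.2174]
eef_rot: [0.153, 0.954, 0.057, 0.253]
contact_force: [0.1, -1.2, -2.3]
opening: 0.317
finger_force: 24.8
```

```bash
python3 - <<'E'
from h import *
from plant import r
st=r.get_state(); v=vdir(183.5); F=np.load("F.npy"); print(st["clock"],st["q"].round(2),st["qd"].round(3))
print(*[x.round(2) for x in plan(st,F+.081*v,v)])
D={n:r.snapshot(n) for n in("scene","side")}
def c(s):
    u,w=proj(s,F-.02*v).round().astype(int); print("crop",u-40,w-45,"F",proj(s,F),"back",proj(s,F+.06*v),"lens",proj(s,F-.07*v)); return cv2.resize(s["image"][w-45:w+45,u-40:u+40,::-1],(400,450),interpolation=cv2.INTER_CUBIC)
cv2.imwrite("pics/c6.png",np.hstack([c(D["scene"]),c(D["side"])]))
E
```

```text
12.55 [-0.01  0.55 -0.43  2.35  2.15  0.43 -1.17] [ 0.    -0.002 -0.002 -0.     0.002  0.003 -0.002]
[ 0.12 -0.1  -0.01] [ 0.02  0.06 -0.  ]
crop 306 157 F [343.48796323 196.60435062] back [334.55329253 178.12602147] lens [352.96443005 216.20320085]
crop 282 159 F [317.76749159 197.65630134] back [302.67303967 178.46842206] lens [333.70413214 217.91476031]
```

View pics/c6.png

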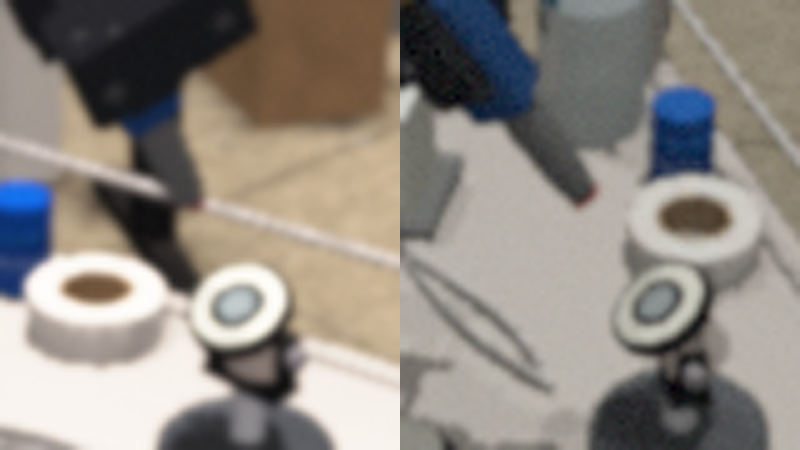

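The tip is at (343.6,197.6) in the scene view and (319.4,198.4) in the side view, within about 3 mm of the focus and lined up with the lens. The arm is still, so I hand in.

```bash
python3 -c "
from plant import r
print(r.finish_job())"
```

```text
the job is handed in; nothing more can be done
None
```

I handed the job in at about 12.6 s, with no verdict returned: both tiles were pressed about 5 mm (white first), and the meter is held still with its nose about 3 mm from the focus point, pointing into the lens.

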